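Nest the celadon dish and cup in their gift tray

TASK

Pack the celadon-green gift set into the wooden tray: seat the green L-shaped dish in the tray's recess, and stand the green square cup upright in the place left in the crook of the dish. Both must lie flat, fully down on the tray's floor; set them down gently, without dropping them.

Things in the scene. Friction and masses are not known exactly. Their poses are not given: they have to be found in the camera images.
- tray: Fixed wooden tray 184 x 134 mm, dark-brown rim 18 mm high. Origin: centre of underside; x along long side; z up. Recess x -80..80, y -55..55 mm, floor at 6 mm; corner x>30, y>5 filled by a block level with the rim. Dish fits one way only: its axes along the tray's, same way round, its origin at (0,-25,6) mm, play 7 mm a side. Seat it before the cup. Yaw within 30 deg of world.
- dish: Loose celadon-green stoneware L-shaped dish, 0.35 kg, 34 mm high, open top, 7 mm walls. Origin: centre of the bar's underside, z up. Bar x -73..73, y -23..23 mm; arm x -73..-27, y 23..73 mm. Lies on the table left or right of the tray, yaw within 60 deg of world. Grip across the bar's 46 mm near its middle (mass centre within 20 mm). The terracotta mirror-image dish does not fit.
- cup: Loose celadon-green square stoneware cup, 42 x 42 mm, 80 mm high, 5 mm walls, open top, 0.16 kg. Origin: centre of its underside, z up, x and y square to its sides. Stands on the table beyond the tray, left or right, yaw within 45 deg of world. Any quarter turn fits. The same-sized white cup and the round beaker are not wanted.
- cup_place (a point): Point on the tray's floor, 6 mm above the table, at (3,28,6) mm in the tray's frame, between the seated dish's arm and the block: where the centre of the cup's underside belongs, cup sides parallel to the tray's, about 6 mm of play or more on each side. The seated dish stands 22 mm above the rim, 40 mm above the table.
There are look-alikes about, which are no part of the job. Leave any pink look-alike of the cup alone.

How it is judged:
At the end, for the whole second after the job is handed in: Green dish flat (3.4 deg) and less than 4 mm off the tray's floor, within 15 mm of its place in x and y and 11 deg of the tray's long side; green cup upright (3.4 deg), less than 4 mm off the tray's floor, within 20 mm of its place; both at rest (x of dish in the frame of tray between -0.015 and 0.015 m and y of dish in the frame of tray between -0.04 and -0.01 m and z of each of dish, cup in the frame of tray below 0.01 m and angle between each of dish, cup's own z axis and vertical below 0.06 rad and angle between the x axis of dish and the x axis of tray, either way round below 0.2 rad and linear speed of each of dish, cup below 0.02 m/s and horizontal distance between cup and cup_place below 0.02 m); the robot touches nothing.
It fails at once if the green dish is dropped: it falls free of the fingers faster than 0.9 m/s (a drop of about 40 mm) (linear speed of dish above 0.9 m/s and contact force between dish and the fingers below 0.05 N).
It fails at once if the green cup is dropped: it falls free of the fingers faster than 0.9 m/s (a drop of about 40 mm) (linear speed of cup above 0.9 m/s and contact force between cup and the fingers below 0.05 N).
It also fails if it takes over 53 s, if anything falls off the work surface, if the arm or the gripper's body presses on something with over 40 N, if the wrist force passes 120 N, or if a joint passes its speed limit or range.

ROBOT

A 7-joint arm with a two-finger parallel gripper is mounted at the origin on the work surface. World frame = base frame: x ahead of the robot, y to its left, z up, the work surface at z = 0. Lengths are in m, angles in rad, forces in N, time in s.
With the tool pointing down it reaches from about 0.35 to 0.9 m from the base axis. Payload 8.1 kg.
Tool frame: the origin (TCP) lies between the finger pads; the fingertips stand 8 mm ahead of it and the grasp point (between the pads) lies 11 mm behind it (arm.tcp_to_tips is the distance from the TCP to the fingertips, in m); z points along the fingers, x is the direction in which the jaws open and shut, and the axes are right-handed (so a half turn about z gives the same grasp; the last joint's range is limited). The gripper opens to 92 mm and grips with 3 to 60 N. Pads are 19 mm wide; open, the fingers measure 130 mm over their backs; the gripper's body (75 mm by 190 mm) begins 47 mm behind the grasp point.
Start: joints at [1.099, 0.434, 0.025, 1.573, -0.012, 1.134, -0.075], TCP at [0.225, -0.583, 0.235] pointing down, gripper open.
Joint ranges: [-2.62, 2.62], [-0.44, 2.09], [-1.27, 1.32], [0.08, 2.57], [-1.32, 4.46], [0.12, 2], [-2.74, 2.74]. Speed limits (rad/s): [2.22, 2.22, 3.01, 3.01, 3.14, 3.14, 3.14].

INTERFACE

Orientations are given as a rotation vector (axis times angle).
In Python, from cell import arm, eyes gives the robot as it stands.
- The arm moves only by the tool play_rows, never from a script. Its argument "rows" is a list of rows, each a list of 3 entries, a list of its own where there are three numbers: the shift along the tool's x, y, z each as a share of 50 cm, from -1 to 1, then the turn, a rotation vector about the tool's x, y, z each as a share of 60 degrees, from -1 to 1, then the opening, from -1 (shut) to 1 (fully open), so that 0 is half open. In form: [[[dx, dy, dz], [ax, ay, az], grip], ...]. A call has 1 to 10 rows; each row is the pose to reach, as a shift and turn from the pose commanded when the call began, along the tool's axes at that moment; what a row does not reach only later rows make up. A row lasts 1/10 s, in which the tool goes at most 50 mm and 8.59 degrees, less where a joint would pass 70% of its speed; a pose out of reach is approached as far as the arm can. A call with a number of a shift or a turn outside -1 to 1 is refused whole. A call with a gripper value outside its range is refused whole. The fingers move at their own pace and stop on an object; "newtons" is the grip in N (left out, the last holds). Time passes only in rows, so rows that repeat a pose let the fingers close. It gives the time, the measured TCP pose, the force and the opening at its end, in the units of the state.
- arm.observe(): the state, without advancing time (a new reading comes with each control period).
- eyes.get_image(name): name is "scene" or "top" or "wrist"; returns (picture, depth): 420x560x3 uint8, red, green, blue; 420x560 float32, m along the optical axis (not along the pixel's ray), 0 where there is no reading.
- eyes.get_calibration(name): a dict with "intrinsics" (3x3 intrinsics, pixels), "R" (3x3) and "t" (3): a world point X has camera coordinates R X + t. Camera axes: x right, y down, z forward; pixel columns grow to the right and rows downward; lengths in m; the calibration is good to about 2 mm. A picture is of the moment at which its call begins: read the wrist's pose just before it. get_calibration takes no time and is no camera call; for the wrist camera it gives the pose at the moment of the call.
- arm.sign_off(): hands the job in, once; it reports no verdict.
The state is a dict: "clock": time; "joints": joint angles; "dq": joint speeds; "joint_efforts": joint torques, N m; "position": TCP position; "ee_rot": TCP orientation; "force": force on the tool from outside, world axes, zero at the start; "ft_torque": the same for the moment, N m; "width": opening from 0.0 (shut) to 1.0 (fully open).
Only numpy, scipy, OpenCV 4.12 (cv2) and the standard library are available. Lean on these libraries where they do the work, as an engineer would, in place of code of your own. Each camera call takes 0.05 s, during which the arm holds its last target.

## Working session

There is one attempt and no reset: what is moved stays moved. The work goes in short steps, Python scripts to look and compute and a tool call to move; the robot and the scene stay as the last step left them, time stands still between calls to the robot, and variables do not carry over. Pictures are saved under pics/ and viewed, and the job is handed in when it is done.

Besides the shell and the picture viewer there is one more tool, called after "Call:" by a JSON object that holds its "api" and its "payload", one argument or row to a line. play_rows: Moves the arm, as the interface text tells. Its arguments: {"type":"object","properties":{"rows":{"type":"array","items":{"type":"array"}},"newtons":{"type":"number"}},"required":["rows"]}

```bash
mkdir -p pics; ls; python3 - <<'E'
from cell import arm, eyes
import cv2,numpy as np
print(arm.observe(), arm.tcp_to_tips)
for n in ("scene","top"):
    p,d=eyes.get_image(n); cv2.imwrite(f"pics/{n}0.png",p[...,::-1]); np.savez(f"pics/{n}0.npz",p=p,d=d,**eyes.get_calibration(n))
    print(eyes.get_calibration(n))
E
```

```text
pics
{'clock': 0.0, 'joints': array([ 1.09941049,  0.43521283,  0.02500074,  1.57408214, -0.01156525,
        1.13397799, -0.07511083]), 'dq': array([ 0.00032109,  0.00031734,  0.00106784,  0.00131933, -0.00199552,
       -0.00041984,  0.00065492]), 'joint_efforts': array([ 2.67633186e-04, -6.67854810e+01,  9.84998792e-01, -3.14472234e+01,
       -6.05512317e-02,  4.28642775e-02,  1.39217750e-04]), 'position': array([ 0.22505099, -0.58255806,  0.23395738]), 'ee_rot': array([-2.59041529e+00,  1.77619703e+00,  2.13796705e-03]), 'force': array([-0.57090936,  0.19279228,  0.52798156]), 'ft_torque': array([ 0.01481439,  0.02960407, -0.01923405]), 'width': 1.0022635014201051} 0.008
{'intrinsics': array([[474.26656082,   0.        , 283.44369512],
       [  0.        , 474.26656082, 207.63435606],
       [  0.        ,   0.        ,   1.        ]]), 'R': array([[ 0.80607332,  0.59156175,  0.01733492],
       [ 0.41446825, -0.54336934, -0.73004509],
       [-0.42244748,  0.59565464, -0.68317909]]), 't': array([-0.47578442, -0.18622212,  1.19462595])}
{'intrinsics': array([[440.7048045 ,   0.        , 273.59304897],
       [  0.        , 440.7048045 , 208.29016086],
       [  0.        ,   0.        ,   1.        ]]), 'R': array([[-0.04616413, -0.99891517, -0.00611264],
       [-0.97679498,  0.04642132, -0.2090852 ],
       [ 0.20914214, -0.00368144, -0.97787832]]), 't': array([0.03535278, 0.58137732, 0.86282542])}
```

View pics/scene0.png

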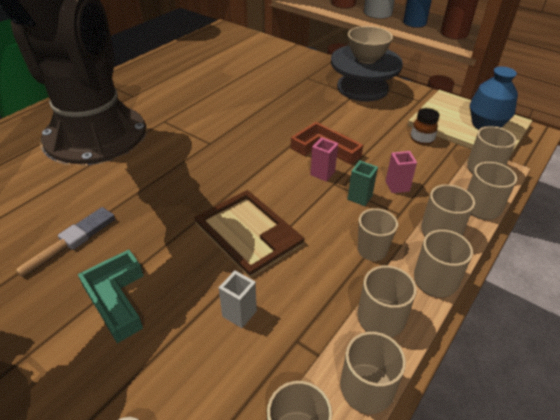

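View pics/top0.png

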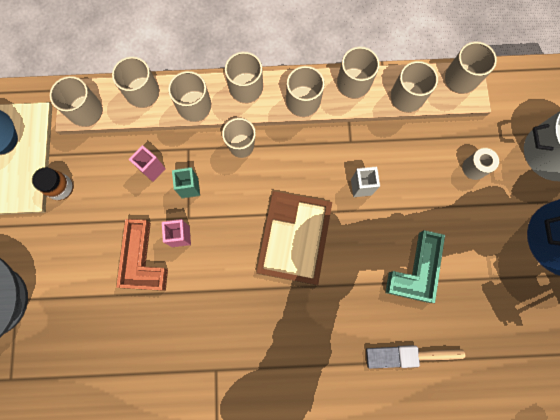

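The scene view shows the green dish at about (112,293), the tray at (250,232) and the green cup at (363,183), with pink cups on both sides of it. In the top view the dish is at (420,268), the tray at (293,238) and the cup at (185,182). The pink cups there are at (146,162) and (175,233).

```bash
cat > h.py <<'E'
import cv2,numpy as np
def load(n): return dict(np.load(f"pics/{n}.npz"))
def cloud(o):
    d=o['d']; K=o['intrinsics']; v,u=np.mgrid[:d.shape[0],:d.shape[1]]
    c=np.stack([(u-K[0,2])*d/K[0,0],(v-K[1,2])*d/K[1,1],d],-1)
    return (c-o['t'])@o['R']   # R^T(c-t)
def green(o):
    h=cv2.cvtColor(o['p'],cv2.COLOR_RGB2HSV); return (h[...,0]>60)&(h[...,0]<95)&(h[...,1]>60)&(o['d']>0)
def proj(o,X):
    c=np.asarray(X)@o['R'].T+o['t']; q=c@o['intrinsics'].T; return q[...,:2]/q[...,2:]
E
python3 - <<'E'
from h import *
for n in("scene0","top0"):
    o=load(n); P=cloud(o); m=green(o).astype(np.uint8)
    m=cv2.morphologyEx(m,cv2.MORPH_OPEN,np.ones((2,2)))
    k,l,s,c=cv2.connectedComponentsWithStats(m)
    for i in range(1,k):
        if s[i,4]<80: continue
        Q=P[l==i]; z=Q[:,2]; top=np.percentile(z,95)
        T=Q[z>top-.006]
        print(n,c[i].round(),s[i,4],'zmax',top.round(4),'min',Q.min(0).round(3),'max',Q.max(0).round(3))
        r=cv2.minAreaRect((T[:,:2]*1000).astype(np.float32)); print('  toprect',np.round(r[0],1),np.round(r[1],1),round(r[2],1))
    # wall/table checks
    print('table z', np.median(P[..., 2][(abs(P[...,2])<.02)&(o['d']>0)]))
E
python3 - <<'E'
from h import *
o=load("top0"); p=o['p'][...,::-1]
a=cv2.resize(p[180:300,240:350],None,fx=5,fy=5,interpolation=cv2.INTER_CUBIC); cv2.imwrite("pics/traytop.png",a)
o=load("scene0"); p=o['p'][...,::-1]
a=cv2.resize(p[180:280,185:315],None,fx=5,fy=5,interpolation=cv2.INTER_CUBIC); cv2.imwrite("pics/trayscene.png",a)
E
```

```text
scene0 [15. 75.] 2500 zmax 0.0216 min [-0.785 -0.531 -0.259] max [0.965 0.247 0.688]
  toprect [  88.7 -149.2] [  62.4 1912.4] 67.2
scene0 [362. 183.] 777 zmax 0.0803 min [ 0.633 -0.531  0.001] max [0.965 0.217 0.688]
  toprect [ 795.3 -161.9] [ 46.6 812. ] 21.4
scene0 [115. 294.] 3133 zmax 0.0354 min [ 0.38  -0.531 -0.002] max [ 0.965 -0.227  0.688]
  toprect [ 685.3 -376.3] [ 95.9 633. ] 69.7
table z 0.0007535062183857146
top0 [186. 183.] 621 zmax 0.0805 min [ 0.389  0.012 -0.003] max [0.694 0.216 0.966]
  toprect [523.9 120. ] [342.4  50.8] 30.4
top0 [421. 271.] 2251 zmax 0.0353 min [ 0.372 -0.364 -0.004] max [0.521 0.012 0.966]
  toprect [ 398.6 -190.7] [136.4 381.3] 22.4
table z -3.0431751649194838e-05
```

View pics/traytop.png

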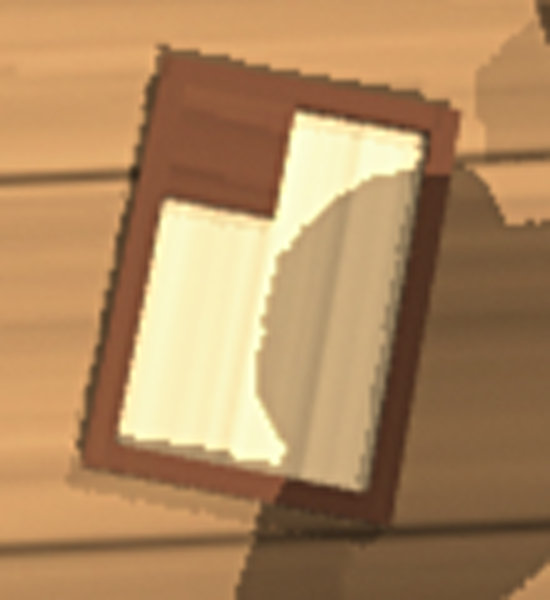

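View pics/trayscene.png

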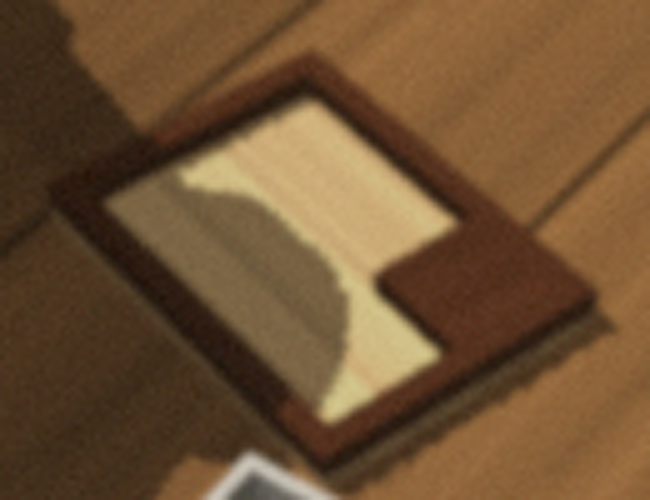

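```bash
python3 - <<'E'
from h import *
def tri(a,b,u,v):
    A=[]
    for o,q in((a,u),(b,v)):
        M=o['intrinsics']@np.c_[o['R'],o['t']]; A+= [q[0]*M[2]-M[0], q[1]*M[2]-M[1]]
    w=np.linalg.svd(np.array(A))[2][-1]; return w[:3]/w[3]
a,b=load("top0"),load("scene0")
T=[(273,190.4),(332,202.4),(317.6,284.4),(257,272)]; S=[(304.4,238.4),(250,272),(195.4,218),(247.4,191)]
X=np.array([tri(a,b,u,v) for u,v in zip(T,S)]); print(X.round(4), X.mean(0))
for i in range(4): print(np.linalg.norm(X[i]-X[(i+1)%4]))
for i,j in((0,3),(1,2)):d=X[i]-X[j];print(np.degrees(np.arctan2(d[1],d[0])))
for i,j in((0,1),(3,2)):d=X[i]-X[j];print(np.degrees(np.arctan2(-d[0],d[1])))
def crop(o,x,y,w,h,f,n): cv2.imwrite(f"pics/{n}.png",cv2.resize(o['p'][y:y+h,x:x+w,::-1],None,fx=f,fy=f,interpolation=cv2.INTER_CUBIC))
crop(a,380,220,75,90,6,"dt"); crop(b,70,240,85,105,5,"ds"); crop(a,120,130,100,120,5,"ct"); crop(b,300,125,120,90,6,"cs")
A=cv2.imread("pics/dt.png");B=cv2.imread("pics/ds.png");H=max(A.shape[0],B.shape[0])
pad=lambda i:cv2.copyMakeBorder(i,0,H-i.shape[0],0,0,0)
cv2.imwrite("pics/dd.png",np.hstack([pad(A)[:,:],pad(B)]))
E
```

```text
[[ 0.6334  0.008   0.0165]
 [ 0.6009 -0.1202  0.0155]
 [ 0.4236 -0.0769  0.0138]
 [ 0.4555  0.0505  0.0148]] [ 0.52834802 -0.03463309  0.01517023]
0.13226770292968126
0.1824174211715198
0.1313556677574482
0.1829870391796829
-13.429752534339435
-13.714159031352509
-14.26087020938496
-14.016954379575203
```

View pics/dt.png

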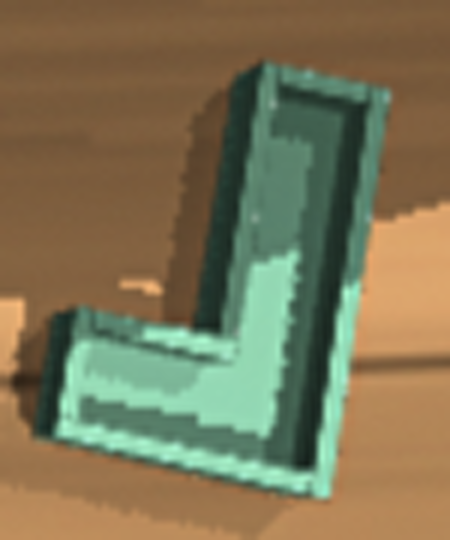

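View pics/ds.png

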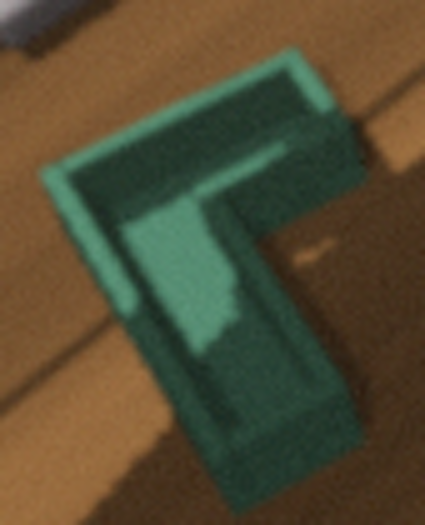

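View pics/ct.png

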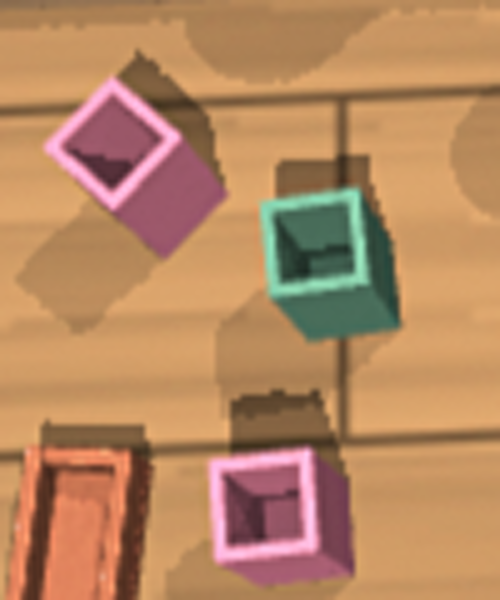

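View pics/cs.png

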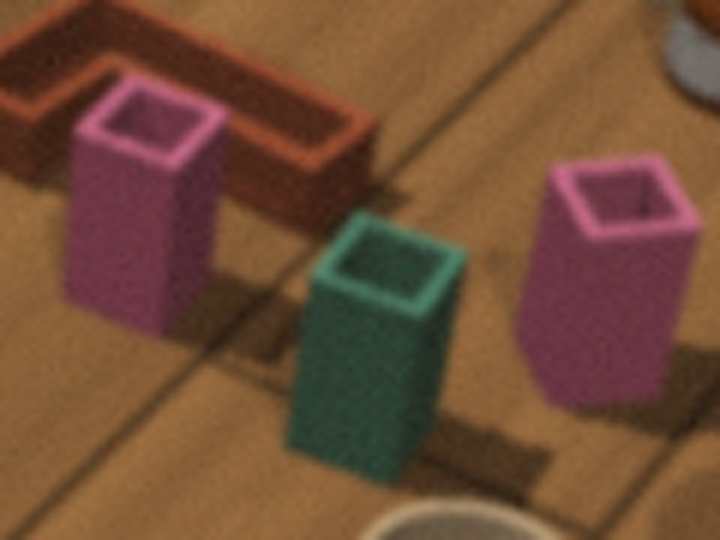

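```bash
cat >> h.py <<'E'
def tri(a,b,u,v):
    A=[]
    for o,q in((a,u),(b,v)):
        M=o['intrinsics']@np.c_[o['R'],o['t']]; A+= [q[0]*M[2]-M[0], q[1]*M[2]-M[1]]
    w=np.linalg.svd(np.array(A))[2][-1]; return w[:3]/w[3]
def kab(L,X):
    L=np.asarray(L,float);l=L.mean(0);x=X[:,:2].mean(0)
    z=np.conj((L-l)@[1,1j])@((X[:,:2]-x)@[1,1j]); t=np.angle(z)
    R=np.array([[np.cos(t),-np.sin(t)],[np.sin(t),np.cos(t)]]); o=x-R@l
    return o,np.degrees(t),np.linalg.norm((L-l)@R.T+x-X[:,:2],axis=1)
E
python3 - <<'E'
from h import *
a,b=load("top0"),load("scene0")
f=lambda l,s,o:np.array(l)/s+o
def run(name,T,S,L):
    X=np.array([tri(a,b,u,v) for u,v in zip(T,S)]); print(name,'z',X[:,2].round(4)); o,t,r=kab(L,X); print('  pose',o.round(4),t.round(2),'res',r.round(4)); 
run('tray',f([(165,52),(460,112),(388,522),(85,460)],5,(240,180)),f([(597,292),(325,460),(52,190),(312,55)],5,(185,180)),[(.092,.067),(.092,-.067),(-.092,-.067),(-.092,.067)])
run('dish',f([(265,65),(388,92),(328,495),(60,438)],6,(380,220)),f([(345,385),(225,452),(42,172),(295,50)],5,(70,240)),[(.073,.023),(.073,-.023),(-.073,-.023),(-.073,.073)])
run('cup',f([(262,205),(358,188),(368,278),(270,297)],5,(120,130)),f([(467,255),(418,315),(315,272),(365,213)],6,(300,125)),[(.021,.021),(.021,-.021),(-.021,-.021),(-.021,.021)])
# depth-based
P=cloud(a)
g=green(a)&(P[...,2]>.029)&(P[...,2]<.09)
for nm,m in(('cup',g&(P[...,2]>.074)),('dish',g&(P[...,2]<.038)&(P[...,1]<-.2))):
    Q=P[m]; print(nm,len(Q),np.round(cv2.minAreaRect((Q[:,:2]*1000).astype(np.float32)),1) if 0 else cv2.minAreaRect((Q[:,:2]*1000).astype(np.float32)),np.median(Q[:,2]))
h=cv2.cvtColor(a['p'],cv2.COLOR_RGB2HSV); m=(h[...,0]>150)&(h[...,1]>70)&(P[...,2]>.07)&(P[...,2]<.09)
k,l,s,c=cv2.connectedComponentsWithStats(m.astype(np.uint8))
for i in range(1,k):
    if s[i,4]>60: print('pink',cv2.minAreaRect((P[l==i][:,:2]*1000).astype(np.float32)))
from cell import eyes
print(eyes.get_calibration("wrist"))
E
```

```text
tray z [0.0165 0.0155 0.0138 0.0148]
  pose [ 0.5283 -0.0346] -13.77 res [0.0006 0.0017 0.0011 0.0019]
dish z [0.0318 0.0335 0.0321 0.0311]
  pose [ 0.4502 -0.3116] -15.03 res [0.002  0.0023 0.0014 0.0014]
cup z [0.0773 0.0798 0.0813 0.0787]
  pose [0.653  0.1957] 5.39 res [0.0013 0.0012 0.0016 0.0009]
cup 193 ((651.443359375, 195.26397705078125), (43.2711296081543, 41.75834274291992), 4.900527477264404) 0.0791277517334512
dish 759 ((456.5273132324219, -286.9710388183594), (96.61939239501953, 146.0066680908203), 74.59771728515625) 0.03344895805172021
pink ((699.7393188476562, 280.74566650390625), (44.278446197509766, 41.87419509887695), 45.796138763427734)
pink ((541.3052368164062, 216.29400634765625), (42.34336853027344, 42.46976089477539), 2.9944140911102295)
{'intrinsics': array([[304.21960706,   0.        , 274.87321038],
       [  0.        , 304.21960706, 210.18131005],
       [  0.        ,   0.        ,   1.        ]]), 'R': array([[ 0.36098435, -0.93257061, -0.0015338 ],
       [-0.90245501, -0.3497407 ,  0.25150825],
       [-0.23508564, -0.08940636, -0.96785394]]), 't': array([-0.62390395, -0.03155038,  0.38873256])}
```

```bash
cat >> h.py <<'E'
from scipy.spatial.transform import Rotation as Ro
def plan(pos,xdeg,s=None):
    """shift shares/turn shares to put TCP at pos, tool down, jaw axis at world yaw xdeg (mod 180, nearest)"""
    from cell import arm
    s=s or arm.observe(); R=Ro.from_rotvec(s['ee_rot']).as_matrix()
    out=[]
    for k in(0,180):
        c,q=np.cos(np.radians(xdeg+k)),np.sin(np.radians(xdeg+k))
        T=np.array([[c,q,0],[q,-c,0],[0,0,-1.]])
        out.append(Ro.from_matrix(R.T@T).as_rotvec())
    w=min(out,key=np.linalg.norm)
    print('clock',s['clock'],'pos',s['position'].round(4),'jawyaw',np.degrees(np.arctan2(R[1,0],R[0,0])).round(2),'tilt',R[2].round(3),'j',s['joints'].round(2),'w',s['width'],'F',s['force'].round(1))
    print('shift',((np.array(pos)-s['position'])@R/.5).round(4),'turn',(w/np.radians(60)).round(4), 'both opts',[np.degrees(x).round(1) for x in out])
E
python3 -c "
from h import *
plan((.4432,-.3096,.12),-15.2+90)"
```

```text
clock 0.1 pos [ 0.2251 -0.5826  0.234 ] jawyaw -68.87 tilt [-0.001  0.    -1.   ] j [ 1.1   0.44  0.02  1.57 -0.01  1.13 -0.08] w 1.0028489360044786 F [ 0.7  0.2 -0.3]
shift [-0.3517 -0.6037  0.2284] turn [6.000e-04 1.300e-03 6.054e-01] both opts [array([-1.000e-01,  0.000e+00, -1.437e+02]), array([ 0. ,  0.1, 36.3])]
```

Call:
{"api": "play_rows", "payload": {
  "rows": [
    [[-0.352,-0.604,0.228],[0.001,0.001,0.605],1],
    [[-0.352,-0.604,0.228],[0.001,0.001,0.605],1],
    [[-0.352,-0.604,0.228],[0.001,0.001,0.605],1],
    [[-0.352,-0.604,0.228],[0.001,0.001,0.605],1],
    [[-0.352,-0.604,0.228],[0.001,0.001,0.605],1],
    [[-0.352,-0.604,0.228],[0.001,0.001,0.605],1],
    [[-0.352,-0.604,0.228],[0.001,0.001,0.605],1],
    [[-0.352,-0.604,0.228],[0.001,0.001,0.605],1],
    [[-0.352,-0.604,0.228],[0.001,0.001,0.605],1],
    [[-0.352,-0.604,0.228],[0.001,0.001,0.605],1]
  ]
}}

```text
clock: 1.1
position: [0.4432, -0.3101, 0.1205]
ee_rot: [1.909, -2.494, 0.001]
force: [-0.1, -1.1, 0.2]
width: 0.999
```

```bash
python3 -c "
from h import *
from cell import arm,eyes
plan((.4432,-.3096,.024),-15.2+90)
o=eyes.get_calibration('wrist');p,d=eyes.get_image('wrist');cv2.imwrite('pics/w1.png',p[...,::-1]);np.savez('pics/w1.npz',p=p,d=d,**o)
p,d=eyes.get_image('top');o=eyes.get_calibration('top');cv2.imwrite('pics/top1.png',p[...,::-1]);np.savez('pics/top1.npz',p=p,d=d,**o)"
```

```text
clock 1.1 pos [ 0.4432 -0.3101  0.1205] jawyaw -105.14 tilt [ 0.001 -0.    -1.   ] j [ 0.47  0.42  0.06  1.92 -0.03  0.8  -1.29] w 0.9990522015035511 F [-0.1 -1.1  0.2]
shift [-0.0012  0.0004  0.193 ] turn [-0.0004 -0.0009  0.001 ] both opts [array([ 1.000e-01, -0.000e+00, -1.799e+02]), array([-0. , -0.1,  0.1])]
```

View pics/w1.png

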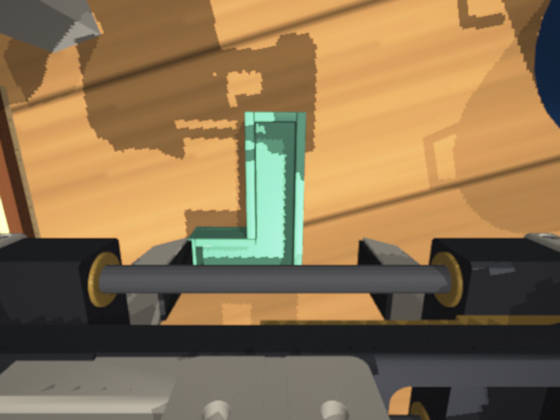

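View pics/top1.png

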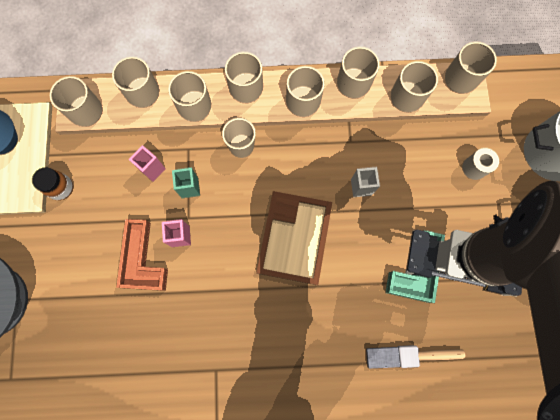

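The wrist view shows the bar centred at column 275, on the camera axis, with its sides parallel to the finger travel. I'm descending to grip.

Call:
{"api": "play_rows", "payload": {
  "rows": [
    [[-0.001,0,0.06],[0,0,0],1],
    [[-0.001,0,0.12],[0,0,0],1],
    [[-0.001,0,0.16],[0,0,0],1],
    [[-0.001,0,0.18],[0,0,0],1],
    [[-0.001,0,0.193],[0,0,0],1],
    [[-0.001,0,0.193],[0,0,0],1],
    [[-0.001,0,0.193],[0,0,0],1]
  ],
  "newtons": 30
}}

```text
clock: 1.9
position: [0.4442, -0.3102, 0.0251]
ee_rot: [-1.908, 2.495, -0.004]
force: [-0.0, -0.4, 0.5]
width: 1.002
```

Call:
{"api": "play_rows", "payload": {
  "rows": [
    [[0,0,0],[0,0,0],-0.5],
    [[0,0,0],[0,0,0],-0.5],
    [[0,0,0],[0,0,0],-0.5],
    [[0,0,0],[0,0,0],-0.5],
    [[0,0,0],[0,0,0],-0.5],
    [[0,0,0],[0,0,0],-0.5]
  ],
  "newtons": 30
}}

```text
clock: 2.5
position: [0.4438, -0.3096, 0.0242]
ee_rot: [-1.909, 2.495, -0.002]
force: [-0.2, 0.1, -0.3]
width: 0.531
```

Call:
{"api": "play_rows", "payload": {
  "rows": [
    [[0,0,0],[0,0,0],-0.5],
    [[0,0,0],[0,0,0],-0.5],
    [[0,0,0],[0,0,0],-0.5]
  ]
}}

```text
clock: 2.8
position: [0.4438, -0.3097, 0.0242]
ee_rot: [-1.908, 2.495, -0.002]
force: [-1.2, 0.6, 1.5]
width: 0.5
```

Call:
{"api": "play_rows", "payload": {
  "rows": [
    [[0,0,-0.01],[0,0,0],-0.5],
    [[0,0,-0.03],[0,0,0],-0.5],
    [[0,0,-0.06],[0,0,0],-0.5],
    [[0,0,-0.1],[0,0,0],-0.5],
    [[0,0,-0.14],[0,0,0],-0.5],
    [[0,0,-0.17],[0,0,0],-0.5],
    [[0,0,-0.18],[0,0,0],-0.5],
    [[0,0,-0.18],[0,0,0],-0.5],
    [[0,0,-0.18],[0,0,0],-0.5]
  ]
}}

```text
clock: 3.7
position: [0.4433, -0.3092, 0.1137]
ee_rot: [1.909, -2.495, 0.001]
force: [0.2, 0.7, -3.9]
width: 0.502
```

```bash
python3 -c "
from h import *
from cell import arm,eyes
a=np.radians(-13.8);R=np.array([[np.cos(a),-np.sin(a)],[np.sin(a),np.cos(a)]])
print('dish goal',np.array([.5283,-.0346])+R@[0,-.025],'tcp goal',np.array([.5283,-.0346])+R@[-.007,-.025], 'cup', np.array([.5283,-.0346])+R@[.003,.028])
g=np.array([.5283,-.0346])+R@[-.007,-.025]
plan((*g,.12),-13.8+90)
for n in('wrist','scene'):
  o=eyes.get_calibration(n);p,d=eyes.get_image(n);cv2.imwrite(f'pics/{n}2.png',p[...,::-1]);np.savez(f'pics/{n}2.npz',p=p,d=d,**o)
"
```

```text
dish goal [ 0.52233666 -0.05887836] tcp goal [ 0.51553872 -0.05720862] cup [ 0.53789234 -0.00812384]
clock 3.7 pos [ 0.4433 -0.3092  0.1137] jawyaw -105.17 tilt [ 0. -0. -1.] j [ 0.47  0.43  0.06  1.92 -0.04  0.78 -1.29] w 0.5016822399994815 F [ 0.2  0.7 -3.9]
shift [-0.5242 -0.0076 -0.0127] turn [-0.0004 -0.0004 -0.0228] both opts [array([ -0. ,   0. , 178.6]), array([-0. , -0. , -1.4])]
```

View pics/wrist2.png

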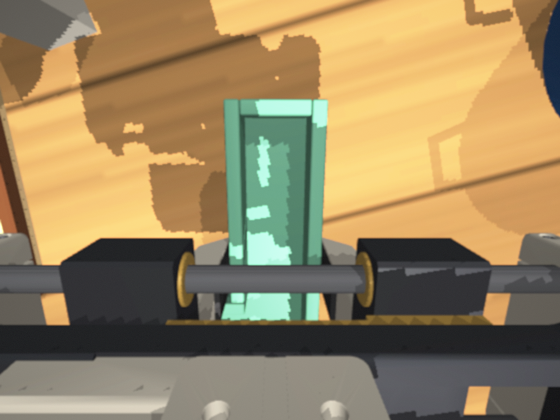

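View pics/scene2.png

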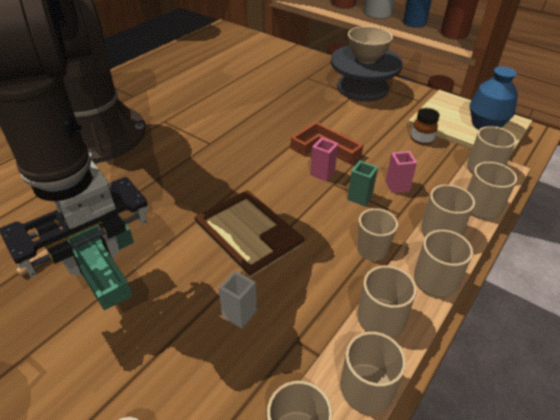

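```bash
python3 -c "
from h import *
from cell import arm
s=arm.observe()
R=Ro.from_rotvec(s['ee_rot']).as_matrix()
for n in('wrist2','scene2'):
  o=load(n); P=cloud(o); Q=(P-s['position'])@R   # tool frame
  m=green(o)&(abs(Q[...,2])<.06)&(abs(Q[...,0])<.12)&(abs(Q[...,1])<.12)
  T=Q[m]; print(n,len(T), 'min',np.percentile(T,1,0).round(4),'max',np.percentile(T,99,0).round(4))
  top=T[T[:,2]<np.percentile(T[:,2],25)]
  A=np.c_[top[:,:2],np.ones(len(top))]
  for _ in range(6):
    c=np.linalg.lstsq(A,top[:,2],rcond=None)[0]; r=top[:,2]-A@c; k=abs(r)<max(.0015,2*r.std()) ; top=top[k];A=A[k]
  print(c.round(4),len(top),'tiltdeg',np.degrees(c[:2]).round(2))
"
```

```text
wrist2 17512 min [-0.0242 -0.0802 -0.0106] max [0.0217 0.0444 0.0179]
[ 0.0002  0.001  -0.0096] 4335 tiltdeg [0.01 0.06]
scene2 2492 min [-0.0685 -0.0815 -0.0122] max [0.0227 0.0599 0.0197]
[-0.0084  0.0013 -0.0101] 548 tiltdeg [-0.48  0.07]
```

Call:
{"api": "play_rows", "payload": {
  "rows": [
    [[-0.03,0,-0.013],[0,0,-0.003],-0.5],
    [[-0.09,-0.002,-0.013],[0,0,-0.01],-0.5],
    [[-0.17,-0.004,-0.013],[0,0,-0.015],-0.5],
    [[-0.25,-0.005,-0.013],[0,0,-0.023],-0.5],
    [[-0.33,-0.006,-0.013],[0,0,-0.023],-0.5],
    [[-0.41,-0.007,-0.013],[0,0,-0.023],-0.5],
    [[-0.47,-0.008,-0.013],[0,0,-0.023],-0.5],
    [[-0.51,-0.008,-0.013],[0,0,-0.023],-0.5],
    [[-0.524,-0.008,-0.013],[0,0,-0.023],-0.5],
    [[-0.524,-0.008,-0.013],[0,0,-0.023],-0.5]
  ]
}}

```text
clock: 4.8
position: [0.5161, -0.0563, 0.1205]
ee_rot: [-1.942, 2.47, -0.002]
force: [-0.0, -0.4, -3.3]
width: 0.496
```

```bash
python3 -c "
from h import *
from cell import arm,eyes
plan((.5155,-.0572,.0302),-13.8+90)
for n in('wrist','scene'):
  o=eyes.get_calibration(n);p,d=eyes.get_image(n);cv2.imwrite(f'pics/{n}3.png',p[...,::-1]);np.savez(f'pics/{n}3.npz',p=p,d=d,**o)
"
```

```text
clock 4.8 pos [ 0.5161 -0.0563  0.1205] jawyaw -103.65 tilt [ 0.001 -0.001 -1.   ] j [ 0.    0.4   0.    1.96 -0.    0.78 -1.8 ] w 0.49633098871487663 F [-0.  -0.4 -3.3]
shift [0.002  0.0009 0.1805] turn [-0.0008 -0.0005  0.0025] both opts [array([ 0.000e+00, -1.000e-01, -1.799e+02]), array([-0. , -0. ,  0.1])]
```

View pics/wrist3.png

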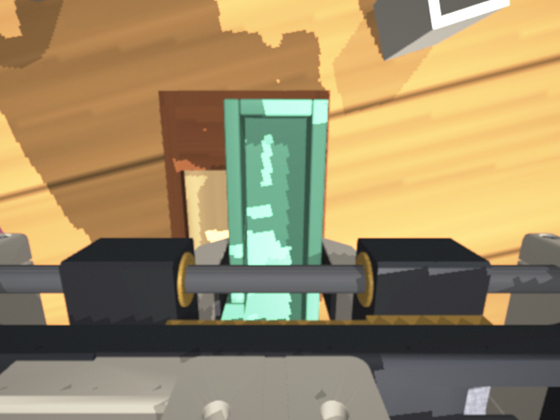

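View pics/scene3.png

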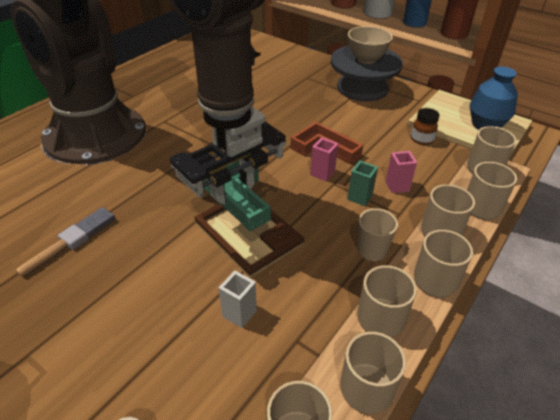

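```bash
python3 -c "
from h import *
o=load('wrist3');P=cloud(o)
a=np.radians(-13.8);R=np.array([[np.cos(a),-np.sin(a)],[np.sin(a),np.cos(a)]])
C=np.array([.5283,-.0346])
for l in((.092,.067),(.092,-.067),(.03,.005),(.03,.055)): print(l,proj(o,np.r_[C+R@l,.018]).round(1))
m=(P[...,2]>.012)&(P[...,2]<.024)&~green(o)&(abs(P[...,0]-.55)<.1)&(abs(P[...,1]+.03)<.12)
L=(P[m][:,:2]-C)@R; print(len(L),np.percentile(L,[.5,99.5],0).round(4),np.median(P[m][:,2]))
g=green(o)&(P[...,2]>.1); L=(P[g][:,:2]-C)@R; print('dish in tray frame',np.percentile(L,[.5,99.5],0).round(4))
cv2.imwrite('pics/w3c.png',cv2.resize(o['p'][80:200,140:350,::-1],None,fx=3.5,fy=3.5))
"
```

```text
(0.092, 0.067) [158.3  89. ]
(0.092, -0.067) [331.3  89.6]
(0.03, 0.005) [240.4 169.5]
(0.03, 0.055) [179.8 169.3]
7196 [[-0.0281 -0.0659]
 [ 0.091   0.0677]] 0.017261463937374905
dish in tray frame [[-0.0521 -0.046 ]
 [ 0.0742  0.0022]]
```

View pics/w3c.png

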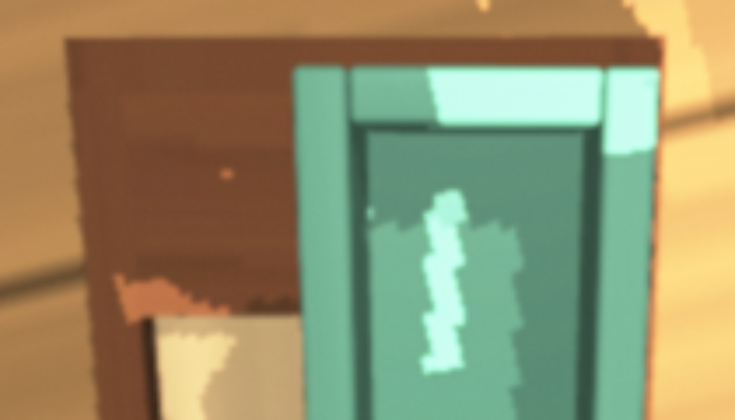

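Call:
{"api": "play_rows", "payload": {
  "rows": [
    [[0.006,0.004,0.03],[0,0,0],-0.5],
    [[0.006,0.004,0.07],[0,0,0],-0.5],
    [[0.006,0.004,0.105],[0,0,0],-0.5],
    [[0.006,0.004,0.13],[0,0,0],-0.5],
    [[0.006,0.004,0.14],[0,0,0],-0.5],
    [[0.006,0.004,0.148],[0,0,0],-0.5],
    [[0.006,0.004,0.156],[0,0,0],-0.5],
    [[0.006,0.004,0.164],[0,0,0],-0.5],
    [[0.006,0.004,0.17],[0,0,0],-0.5],
    [[0.006,0.004,0.17],[0,0,0],-0.5]
  ]
}}

```text
clock: 5.9
position: [0.5135, -0.0601, 0.0354]
ee_rot: [-1.939, 2.472, -0.002]
force: [-0.7, 0.1, -4.1]
width: 0.496
```

```bash
python3 -c "
from h import *
from cell import arm,eyes
plan((.5155,-.0572,.0302),-13.8+90)
for n in('scene',):
  o=eyes.get_calibration(n);p,d=eyes.get_image(n);cv2.imwrite(f'pics/{n}4.png',cv2.resize(p[120:300,150:350,::-1],None,fx=3.3,fy=3.3));np.savez(f'pics/{n}4.npz',p=p,d=d,**o)
"
```

```text
clock 5.9 pos [ 0.5135 -0.0601  0.0354] jawyaw -103.79 tilt [ 0.001 -0.001 -1.   ] j [ 0.01  0.52  0.    2.04  0.    0.58 -1.8 ] w 0.4955476571844466 F [-0.7  0.1 -4.1]
shift [-0.0067 -0.0026  0.0104] turn [-0.001  -0.0007  0.0002] both opts [array([ 1.0e-01, -1.0e-01, -1.8e+02]), array([-0.1, -0. ,  0. ])]
```

View pics/scene4.png

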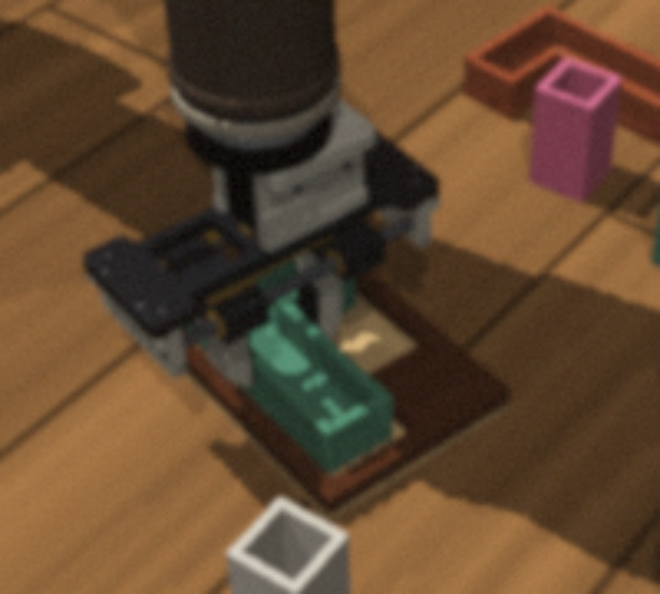

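The bar sits inside the recess, at about (320,420) in the crop, with the rim clear around it. The force reading is only the dish's weight, so I'm lowering the last 5 mm.

Call:
{"api": "play_rows", "payload": {
  "rows": [
    [[0,0,0.003],[0,0,0],-0.5],
    [[0,0,0.006],[0,0,0],-0.5],
    [[0,0,0.009],[0,0,0],-0.5],
    [[0,0,0.011],[0,0,0],-0.5],
    [[0,0,0.011],[0,0,0],-0.5],
    [[0,0,0.011],[0,0,0],-0.5]
  ]
}}

```text
clock: 6.55
position: [0.5135, -0.0602, 0.0302]
ee_rot: [-1.938, 2.472, -0.002]
force: [-1.7, 0.3, 2.4]
width: 0.499
```

Call:
{"api": "play_rows", "payload": {
  "rows": [
    [[0,0,0],[0,0,0],0.2],
    [[0,0,0],[0,0,0],0.5],
    [[0,0,0],[0,0,0],0.5],
    [[0,0,0],[0,0,0],0.5],
    [[0,0,-0.04],[0,0,0],0.5],
    [[0,0,-0.12],[0,0,0],0.6],
    [[0,0,-0.2],[0,0,0],0.8],
    [[0,0,-0.28],[0,0,0],1],
    [[0,0,-0.28],[0,0,0],1],
    [[0,0,-0.28],[0,0,0],1]
  ]
}}

```text
clock: 7.55
position: [0.514, -0.0601, 0.1709]
ee_rot: [-1.937, 2.471, -0.005]
force: [0.4, 0.3, -1.1]
width: 0.997
```

```bash
python3 -c "
from h import *
from cell import arm,eyes
for n in('wrist','scene'):
  o=eyes.get_calibration(n);p,d=eyes.get_image(n);cv2.imwrite(f'pics/{n}5.png',p[...,::-1]);np.savez(f'pics/{n}5.npz',p=p,d=d,**o)
C=np.array([.6522,.1954])
plan((*C,.16),5.1);plan((*C,.16),95.1)
a=np.radians(-13.8);R=np.array([[np.cos(a),-np.sin(a)],[np.sin(a),np.cos(a)]])
C=np.array([.5283,-.0346])
for n in('wrist5','scene5'):
  o=load(n);P=cloud(o);g=green(o)&(P[...,2]>.034)&(P[...,2]<.05)&(P[...,1]<.1); L=(P[g][:,:2]-C)@R; print('dish rim in tray frame',np.percentile(L,[.5,99.5],0).round(4),np.percentile(P[g][:,2],[5,50,95]),cv2.minAreaRect((L*1000).astype(np.float32)))
"
```

```text
clock 7.65 pos [ 0.5127 -0.0601  0.1691] jawyaw -103.79 tilt [ 0.001  0.    -1.   ] j [ 0.01  0.33  0.01  1.92 -0.    0.89 -1.8 ] w 0.9972327158053585 F [ 0.2  0.4 -1. ]
shift [-0.5628 -0.1492  0.0175] turn [-4.0000e-04 -1.1000e-03  1.1851e+00] both opts [array([ 1.000e-01, -0.000e+00, -1.089e+02]), array([-0. , -0.1, 71.1])]
clock 7.65 pos [ 0.5127 -0.0601  0.1691] jawyaw -103.79 tilt [ 0.001  0.    -1.   ] j [ 0.01  0.33  0.01  1.92 -0.    0.89 -1.8 ] w 0.9972327158053585 F [ 0.2  0.4 -1. ]
shift [-0.5628 -0.1492  0.0175] turn [ 0.0005 -0.001  -0.3149] both opts [array([-1.000e-01, -0.000e+00,  1.611e+02]), array([  0. ,  -0.1, -18.9])]
dish rim in tray frame [[-0.0688 -0.0505]
 [ 0.0721  0.044 ]] [0.03624669 0.03908712 0.04035465] ((1.4535369873046875, -2.8293075561523438), (95.72544860839844, 141.6479034423828), 89.89544677734375)
dish rim in tray frame [[-0.0726 -0.052 ]
 [ 0.0736  0.0432]] [0.03476389 0.03980532 0.04207664] ((0.5443496704101562, -4.5281982421875), (95.87007904052734, 148.97190856933594), 89.27722930908203)
```

View pics/wrist5.png

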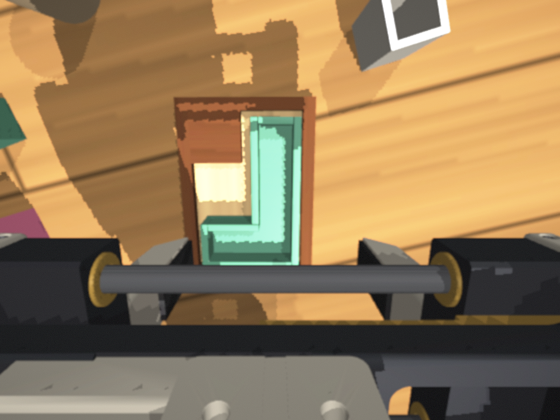

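View pics/scene5.png

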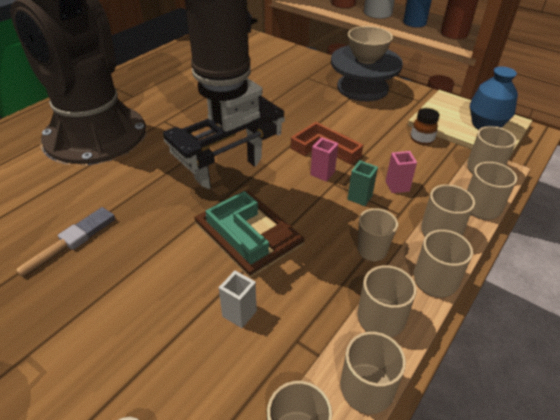

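The dish is seated: its rim is 40 mm above the table, x is about +1 mm and y about -28 mm in the tray frame, and it is square to the tray. Next is the cup.

Call:
{"api": "play_rows", "payload": {
  "rows": [
    [[-0.08,-0.02,0],[0,0,-0.1],1],
    [[-0.17,-0.04,0],[0,0,-0.2],1],
    [[-0.26,-0.06,0],[0,0,-0.315],1],
    [[-0.35,-0.09,0.01],[0,0,-0.315],1],
    [[-0.44,-0.11,0.017],[0,0,-0.315],1],
    [[-0.52,-0.14,0.017],[0,0,-0.315],1],
    [[-0.563,-0.149,0.017],[0,0,-0.315],1],
    [[-0.563,-0.149,0.017],[0,0,-0.315],1],
    [[-0.563,-0.149,0.017],[0,0,-0.315],1]
  ]
}}

```text
clock: 8.55
position: [0.6519, 0.1953, 0.1593]
ee_rot: [2.317, -2.117, 0.0]
force: [0.2, -0.7, 0.1]
width: 1.001
```

```bash
python3 -c "
from h import *
from cell import arm,eyes
plan((.6522,.1954,.052),95.1)
for n in('wrist','top'):
  o=eyes.get_calibration(n);p,d=eyes.get_image(n);cv2.imwrite(f'pics/{n}6.png',p[...,::-1]);np.savez(f'pics/{n}6.npz',p=p,d=d,**o)
  P=cloud(o);g=green(o)&(P[...,2]>.072)&(P[...,2]<.088)&(abs(P[...,0]-.65)<.06)&(abs(P[...,1]-.195)<.06)
  print(g.sum(), cv2.minAreaRect((P[g][:,:2]*1000).astype(np.float32)) if g.sum()>5 else '')
"
```

```text
clock 8.55 pos [0.6519 0.1953 0.1593] jawyaw -84.85 tilt [ 0.002  0.002 -1.   ] j [-0.31  0.59 -0.09  1.5   0.06  1.05 -1.9 ] w 1.0009764218125643 F [ 0.2 -0.7  0.1]
shift [-0.0007 -0.001   0.2146] turn [ 0.0021 -0.0022  0.0009] both opts [array([   0.2,    0.2, -179.9]), array([ 0.1, -0.1,  0.1])]Traceback (most recent call last):
  File "<string>", line 7, in <module>
    P=cloud(o);g=green(o)&(P[...,2]>.072)&(P[...,2]<.088)&(abs(P[...,0]-.65)<.06)&(abs(P[...,1]-.195)<.06)
  File "h.py", line 4, in cloud
    d=o['d']; K=o['intrinsics']; v,u=np.mgrid[:d.shape[0],:d.shape[1]]
      ~^^^^^
KeyError: 'd'
```

View pics/wrist6.png

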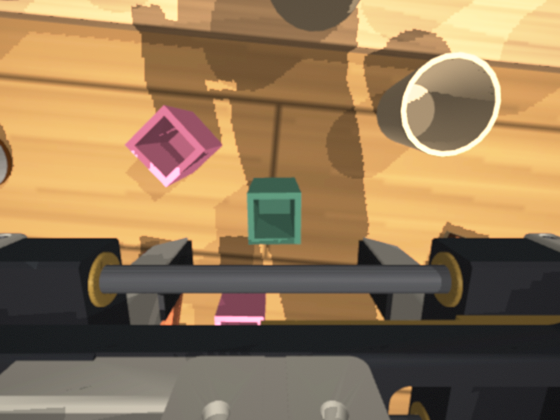

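```bash
python3 -c "
from h import *
o=load('wrist6');P=cloud(o);g=green(o)&(P[...,2]>.072)&(P[...,2]<.088)&(abs(P[...,0]-.65)<.06)&(abs(P[...,1]-.195)<.06)
print(g.sum(), cv2.minAreaRect((P[g][:,:2]*1000).astype(np.float32)),np.median(P[g][:,2]))
"
```

```text
1268 ((652.9342041015625, 196.21438598632812), (41.78102111816406, 40.71054458618164), 5.608938217163086) 0.07910536160529236
```

The wrist view shows the cup top centred at about column 274, and its position agrees to 1 mm with the earlier fix. The pink cups, at (173,147) and (240,310), are clear of both fingers' descent.

Call:
{"api": "play_rows", "payload": {
  "rows": [
    [[-0.001,-0.002,0.04],[0,0,0],1],
    [[-0.001,-0.002,0.09],[0,0,0],1],
    [[-0.001,-0.002,0.14],[0,0,0],1],
    [[-0.001,-0.002,0.18],[0,0,0],1],
    [[-0.001,-0.002,0.205],[0,0,0],1],
    [[-0.001,-0.002,0.214],[0,0,0],1],
    [[-0.001,-0.002,0.214],[0,0,0],1],
    [[-0.001,-0.002,0.214],[0,0,0],1]
  ],
  "newtons": 20
}}

```text
clock: 9.4
position: [0.6546, 0.1959, 0.0555]
ee_rot: [-2.317, 2.12, -0.003]
force: [0.5, -0.3, 0.9]
width: 1.001
```

Call:
{"api": "play_rows", "payload": {
  "rows": [
    [[0,0,0],[0,0,0],-0.5],
    [[0,0,0],[0,0,0],-0.5],
    [[0,0,0],[0,0,0],-0.5],
    [[0,0,0],[0,0,0],-0.5],
    [[0,0,0],[0,0,0],-0.5],
    [[0,0,0],[0,0,0],-0.5],
    [[0,0,0],[0,0,0],-0.5],
    [[0,0,0],[0,0,0],-0.5],
    [[0,0,0],[0,0,0],-0.5]
  ]
}}

```text
clock: 10.3
position: [0.654, 0.196, 0.0544]
ee_rot: [2.318, -2.12, 0.002]
force: [-0.2, 0.0, -0.6]
width: 0.451
```

Call:
{"api": "play_rows", "payload": {
  "rows": [
    [[0,0,-0.01],[0,0,0],-0.5],
    [[0,0,-0.03],[0,0,0],-0.5],
    [[0,0,-0.06],[0,0,0],-0.5],
    [[0,0,-0.1],[0,0,0],-0.5],
    [[0,0,-0.14],[0,0,0],-0.5],
    [[0,0,-0.17],[0,0,0],-0.5],
    [[0,0,-0.18],[0,0,0],-0.5],
    [[0,0,-0.18],[0,0,0],-0.5],
    [[0,0,-0.18],[0,0,0],-0.5]
  ]
}}

```text
clock: 11.2
position: [0.6534, 0.1959, 0.1438]
ee_rot: [2.317, -2.12, 0.002]
force: [-0.8, 0.2, -2.4]
width: 0.455
```

```bash
python3 -c "
from h import *
from cell import arm,eyes
# centre of gap: measured dish offset included -> place
a=np.radians(-13.8);R=np.array([[np.cos(a),-np.sin(a)],[np.sin(a),np.cos(a)]])
G=np.array([.5283,-.0346])+R@[.003,.028]
s=arm.observe();plan((*G,.144),-13.8+90,s)
Rt=Ro.from_rotvec(s['ee_rot']).as_matrix()
for n in('wrist','scene'):
  o=eyes.get_calibration(n);p,d=eyes.get_image(n);cv2.imwrite(f'pics/{n}7.png',p[...,::-1]);o.update(p=p,d=d);np.savez(f'pics/{n}7.npz',**o)
  Q=(cloud(o)-s['position'])@Rt; m=green(o)&(abs(Q[...,0])<.05)&(abs(Q[...,1])<.05)&(abs(Q[...,2])<.08)
  T=Q[m];print(n,len(T),np.percentile(T,[1,99],0).round(4))
"
```

```text
clock 11.2 pos [0.6534 0.1959 0.1438] jawyaw -84.9 tilt [ 0.001  0.    -1.   ] j [-0.31  0.61 -0.09  1.52  0.06  1.02 -1.9 ] w 0.454967507102595 F [-0.8  0.2 -2.4]
shift [3.859e-01 2.664e-01 1.000e-04] turn [-1.000e-04 -1.400e-03  3.151e-01] both opts [array([ 1.000e-01, -0.000e+00, -1.611e+02]), array([-0. , -0.1, 18.9])]
wrist 7352 [[-0.0208 -0.0201 -0.026 ]
 [ 0.02    0.018   0.05  ]]
scene 451 [[-0.0074 -0.0201 -0.0259]
 [ 0.023   0.0195  0.0501]]
```

View pics/wrist7.png

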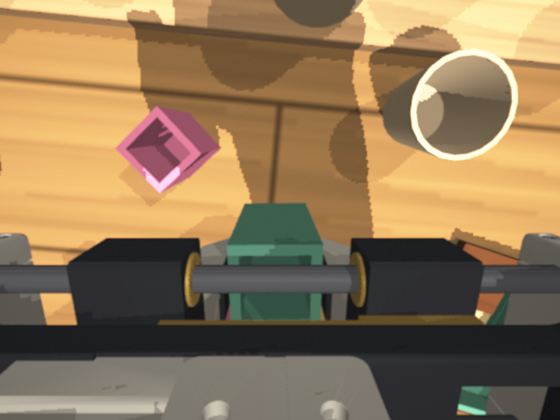

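View pics/scene7.png

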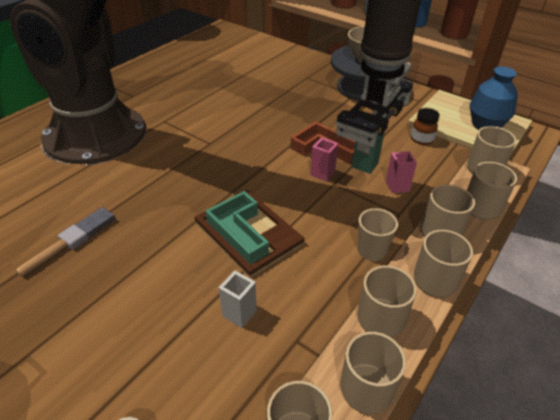

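Call:
{"api": "play_rows", "payload": {
  "rows": [
    [[0.02,0.014,0],[0,0,0.02],-0.5],
    [[0.06,0.041,0],[0,0,0.06],-0.5],
    [[0.12,0.083,0],[0,0,0.12],-0.5],
    [[0.18,0.124,0],[0,0,0.18],-0.5],
    [[0.24,0.166,0],[0,0,0.24],-0.5],
    [[0.3,0.207,0],[0,0,0.28],-0.5],
    [[0.35,0.242,0],[0,0,0.31],-0.5],
    [[0.376,0.26,0],[0,0,0.315],-0.5],
    [[0.386,0.266,0],[0,0,0.315],-0.5],
    [[0.386,0.266,0],[0,0,0.315],-0.5]
  ]
}}

```text
clock: 12.3
position: [0.5387, -0.008, 0.1446]
ee_rot: [-1.938, 2.472, -0.002]
force: [0.4, 0.6, -1.6]
width: 0.454
```

```bash
python3 -c "
from h import *
from cell import arm,eyes
a=np.radians(-13.8);R=np.array([[np.cos(a),-np.sin(a)],[np.sin(a),np.cos(a)]])
C=np.array([.5283,-.0346]);G=C+R@[.003,.028]
s=arm.observe();plan((*G,.0595),-13.8+90,s)
for n in('wrist','scene'):
  o=eyes.get_calibration(n);p,d=eyes.get_image(n);cv2.imwrite(f'pics/{n}8.png',p[...,::-1]);o.update(p=p,d=d);np.savez(f'pics/{n}8.npz',**o)
  P=cloud(o);L=(P[...,:2]-C)@R
  for nm,lo,hi in(('dish',.034,.05),('cup',.085,.2)):
    g=green(o)&(P[...,2]>lo)&(P[...,2]<hi)&(abs(L)<.1).all(-1); print(n,nm,g.sum(),np.percentile(L[g],[1,99],0).round(4),np.percentile(P[g][:,2],[2,98]))
"
```

```text
clock 12.3 pos [ 0.5387 -0.008   0.1446] jawyaw -103.81 tilt [ 0.    -0.002 -1.   ] j [-0.08  0.39 -0.01  1.89  0.    0.85 -1.9 ] w 0.45384998293515544 F [ 0.4  0.6 -1.6]
shift [0.0005 0.0018 0.1701] turn [-0.0015 -0.0004 -0.0001] both opts [array([-0.0e+00,  1.0e-01,  1.8e+02]), array([-0.1, -0. , -0. ])]
wrist dish 916 [[-0.0191 -0.0466]
 [ 0.0722 -0.0046]] [0.0343384  0.04045161]
wrist cup 7302 [[-0.0143  0.0082]
 [ 0.0237  0.0492]] [0.09656502 0.1703501 ]
scene dish 851 [[-0.0721 -0.0518]
 [ 0.0731  0.0411]] [0.03439092 0.04268813]
scene cup 996 [[-0.0157  0.0076]
 [ 0.0248  0.0489]] [0.0931294  0.17179001]
```

View pics/wrist8.png

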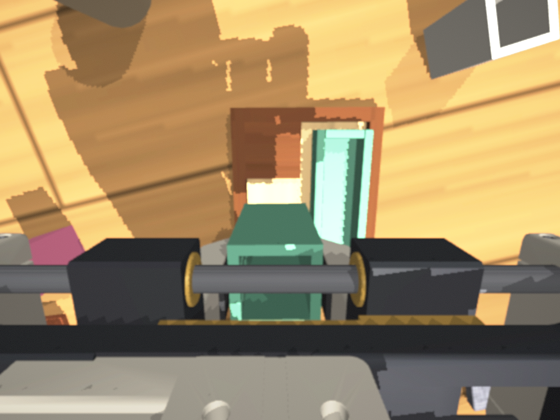

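View pics/scene8.png

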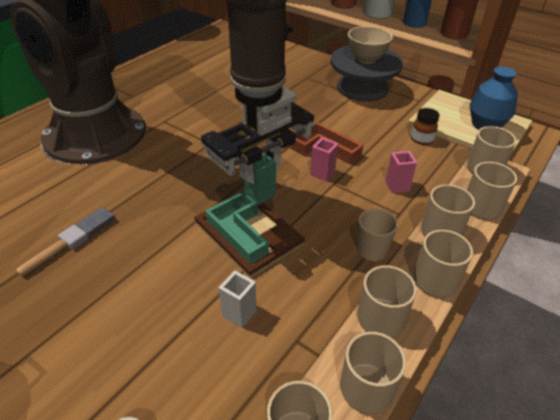

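Call:
{"api": "play_rows", "payload": {
  "rows": [
    [[0.003,0.004,0.03],[0,0,0],-0.5],
    [[0.003,0.004,0.06],[0,0,0],-0.5],
    [[0.003,0.004,0.08],[0,0,0],-0.5],
    [[0.003,0.004,0.09],[0,0,0],-0.5],
    [[0.003,0.004,0.105],[0,0,0],-0.5],
    [[0.003,0.004,0.12],[0,0,0],-0.5],
    [[0.003,0.004,0.135],[0,0,0],-0.5],
    [[0.003,0.004,0.148],[0,0,0],-0.5],
    [[0.003,0.004,0.156],[0,0,0],-0.5],
    [[0.003,0.004,0.156],[0,0,0],-0.5]
  ]
}}

```text
clock: 13.4
position: [0.536, -0.0091, 0.066]
ee_rot: [1.938, -2.472, 0.001]
force: [0.1, -0.2, -1.7]
width: 0.459
```

```bash
python3 -c "
from h import *
from cell import arm,eyes
a=np.radians(-13.8);R=np.array([[np.cos(a),-np.sin(a)],[np.sin(a),np.cos(a)]])
C=np.array([.5283,-.0346]);G=C+R@[.003,.028]
s=arm.observe();plan((*G,.0595),-13.8+90,s)
for n in('scene',):
  o=eyes.get_calibration(n);p,d=eyes.get_image(n);cv2.imwrite(f'pics/{n}9.png',cv2.resize(p[120:300,150:350,::-1],None,fx=3.3,fy=3.3));o.update(p=p,d=d);np.savez(f'pics/{n}9.npz',**o)
  P=cloud(o);L=(P[...,:2]-C)@R
  for nm,lo,hi in(('dish',.034,.045),('cup',.05,.2)):
    g=green(o)&(P[...,2]>lo)&(P[...,2]<hi)&(abs(L)<.1).all(-1); print(n,nm,g.sum(),np.percentile(L[g],[1,99],0).round(4),np.percentile(P[g][:,2],[2,98]))
"
```

```text
clock 13.4 pos [ 0.536  -0.0091  0.066 ] jawyaw -103.8 tilt [ 0.001 -0.    -1.   ] j [-0.08  0.5  -0.01  1.97  0.01  0.68 -1.9 ] w 0.4589474831284178 F [ 0.1 -0.2 -1.7]
shift [-0.0028 -0.0032  0.0129] turn [-0.0004 -0.001   0.    ] both opts [array([ 1.0e-01, -0.0e+00, -1.8e+02]), array([-0. , -0.1,  0. ])]
scene dish 760 [[-0.071  -0.052 ]
 [ 0.0731  0.0416]] [0.03429142 0.04360775]
scene cup 486 [[-0.0175  0.0024]
 [ 0.0374  0.0483]] [0.05122679 0.1059006 ]
```

View pics/scene9.png

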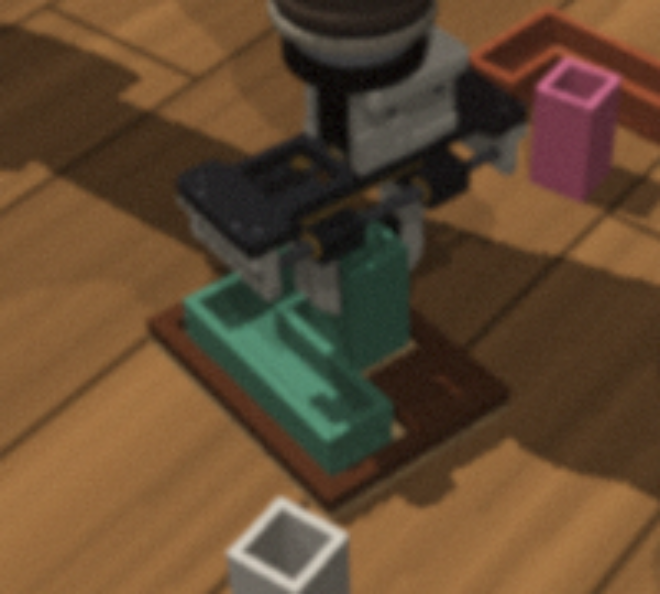

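The cup is inside the crook with no contact force. I'm lowering the last 6.5 mm.

Call:
{"api": "play_rows", "payload": {
  "rows": [
    [[0,0,0.004],[0,0,0],-0.5],
    [[0,0,0.008],[0,0,0],-0.5],
    [[0,0,0.011],[0,0,0],-0.5],
    [[0,0,0.013],[0,0,0],-0.5],
    [[0,0,0.013],[0,0,0],-0.5],
    [[0,0,0.013],[0,0,0],-0.5]
  ]
}}

```text
clock: 14.05
position: [0.5364, -0.009, 0.0603]
ee_rot: [-1.938, 2.472, -0.003]
force: [-1.8, -0.1, 4.3]
width: 0.455
```

Call:
{"api": "play_rows", "payload": {
  "rows": [
    [[0,0,0],[0,0,0],0.1],
    [[0,0,0],[0,0,0],0.4],
    [[0,0,0],[0,0,0],0.6],
    [[0,0,0],[0,0,0],0.6],
    [[0,0,-0.03],[0,0,0],0.6],
    [[0,0,-0.1],[0,0,0],0.7],
    [[0,0,-0.18],[0,0,0],0.8],
    [[0,0,-0.26],[0,0,0],1],
    [[0,0,-0.3],[0,0,0],1],
    [[0,0,-0.3],[0,0,0],1]
  ]
}}

```text
clock: 15.05
position: [0.5381, -0.0088, 0.2133]
ee_rot: [-1.935, 2.468, -0.008]
force: [0.4, -0.0, -0.4]
width: 0.999
```

```bash
python3 -c "
from h import *
from cell import arm,eyes
a=np.radians(-13.8);R=np.array([[np.cos(a),-np.sin(a)],[np.sin(a),np.cos(a)]])
C=np.array([.5283,-.0346])
print(arm.observe()['force'],arm.observe()['position'])
for n in('wrist','scene'):
  o=eyes.get_calibration(n);p,d=eyes.get_image(n);cv2.imwrite(f'pics/{n}10.png',p[...,::-1] if n=='wrist' else cv2.resize(p[120:300,150:350,::-1],None,fx=3.3,fy=3.3));o.update(p=p,d=d);np.savez(f'pics/{n}10.npz',**o)
  P=cloud(o);L=(P[...,:2]-C)@R
  for nm,lo,hi in(('dish',.034,.046),('cup',.079,.095)):
    g=green(o)&(P[...,2]>lo)&(P[...,2]<hi)&(abs(L)<.1).all(-1); print(n,nm,g.sum(),np.percentile(L[g],[1,99],0).round(4),np.percentile(P[g][:,2],[2,50,98]),cv2.minAreaRect((L[g]*1000).astype(np.float32)))
"
```

```text
[ 0.38927655 -0.01210978 -0.35847432] [ 0.53810912 -0.00880027  0.2133157 ]
wrist dish 1899 [[-0.0719 -0.0499]
 [ 0.0721  0.0447]] [0.03478617 0.03903585 0.04459031] ((-0.086395263671875, -1.8745536804199219), (97.73025512695312, 144.6089630126953), 89.89041137695312)
wrist cup 718 [[-0.0202  0.0071]
 [ 0.0213  0.0483]] [0.07983028 0.08512582 0.08661289] ((0.26877403259277344, 27.669475555419922), (42.27668762207031, 41.20319366455078), 0.8731873035430908)
scene dish 894 [[-0.0721 -0.0517]
 [ 0.0732  0.0417]] [0.03422093 0.03983687 0.04434813] ((0.07695770263671875, -2.916461944580078), (147.58584594726562, 100.55901336669922), 0.9964722990989685)
scene cup 275 [[-0.021   0.0052]
 [ 0.0222  0.0472]] [0.07941451 0.08528248 0.08845301] ((0.3253955841064453, 27.053462982177734), (45.52174377441406, 44.938114166259766), 89.1559066772461)
```

View pics/wrist10.png

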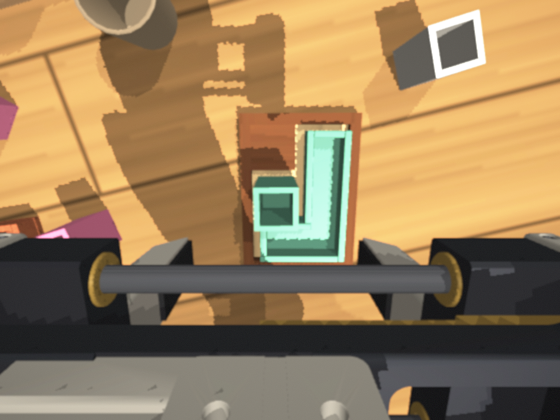

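View pics/scene10.png

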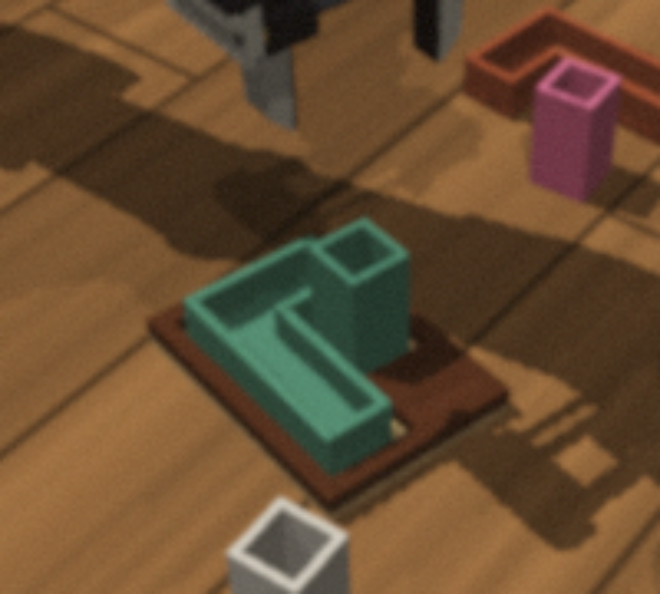

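```bash
python3 -c "
from cell import arm
print(arm.observe()['dq'].round(3)); print(arm.sign_off())"
```

```text
[-0.001  0.023  0.001  0.022 -0.001 -0.004 -0.002]
the job is handed in; nothing more can be done
None
```

I seated the green dish in the tray's recess, stood the green cup in its crook, and handed the job in at about 15 s of the 53 s allowed. The sign-off reports no verdict.

In the last wrist and scene views:

| | Position in tray frame | Target | Rim height above table |
|---|---|---|---|
| Dish | x about 0 mm, y about -28 mm, within 1° of the tray | (0, -25) mm | about 40 mm (flat on the floor) |
| Cup | (0.3, 27) mm | (3, 28) mm | about 85 mm (86 mm expected) |

I lowered each piece until the force sensor showed light contact, at most 4.3 N, and then released it. The arm finished open about 0.2 m above the table, touching nothing. No check failed. The two views differed by about 1 mm on both pieces, and my height reading of the empty tray's rim came out 2–4 mm low when triangulated from the first pictures. The wrist depth later put it at 17.3 mm against the 18 mm given.

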